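Fetch the socket from under the sliding cover

TASK

Slide the blue cover plate of the plywood spares box all the way back along its rails, away from the pockets, without lifting it off, to see which pocket holds the steel socket with the red band. Lift that socket out and stand it upright well inside the round steel dish, setting it down gently, not dropping it, and let go. Leave the cover open, and leave the brass nut and the rubber foot in their pockets and everything else where it stands.

Things in the scene. Friction and masses are not known exactly. Their poses are not given: they have to be found in the camera images.
- spares_box: Plywood box fixed to the table, 234 (x) x 206 (y) mm, yaw within 0.35 rad; origin at its middle, on the table. +x points away from the robot, along the rails. Front half (x -98 to -8 mm): three open pockets side by side along y, each 90 (x) x 50 (y) mm, walls 8 mm, floor at 6 mm. Rear half: flat deck, 38 mm high. Side rails and far stop rise 10 mm above the deck, the near lip 4 mm.
- pocket0 (a point): Middle of the floor of the first pocket, at y = -58 mm in the box's frame, x = -53 mm (32 mm under the deck).
- pocket1 (a point): Middle of the floor of the middle pocket, at y = 0 in the box's frame, x = -53 mm.
- pocket2 (a point): Middle of the floor of the third pocket, at y = +58 mm in the box's frame, x = -53 mm.
- cover: Loose blue plate, 106 (x) x 186 (y) x 5 mm, 0.2 to 0.42 kg, on the deck between the rails, 2 mm play a side. Origin: middle of its underside; axes as the box. At x = 0 a black ridge along y, 10 mm thick, 100 mm long, stands 20 mm above the plate. At first it hides all pockets (x about -51 mm in the box frame); pushed to the box +x it meets the far stop at x = +59 mm, all pockets open.
- socket: Steel wrench socket with a red band round its upper part and a dark round hole in its top: upright cylinder, 20 mm diameter, 28 mm tall, about 60 g. Origin at the middle of its underside. It stands near the middle of one pocket, hidden under the cover at the start.
- nut: Brass hexagon nut, 27 mm over the corners, 14 mm tall, in another pocket. Origin at the middle of its underside. To be left there.
- foot: Black rubber foot, 28 mm diameter, 18 mm tall, in another pocket. Origin at the middle of its underside. To be left there.
- dish: Loose round steel parts dish beside the box, 132 mm over the rim, 20 mm high, wall 3 mm, floor 5 mm thick, about 0.45 kg. Origin at the middle of its underside. Stands to the left or the right of the box.
- dish_floor (a point): Middle of the dish's inner floor, 5 mm above the table; the flat floor is about 118 mm across.
- screwdriver: Screwdriver with orange handle, 200 mm long, lying across (along y) beyond the box. To be left alone.
- glue: White glue bottle, 60 mm diameter, 130 mm tall, upright beyond the box. To be left alone.
Not all that is in view belongs to the job. What is meant by the cover is not orange or turquoise, and is the larger of those in its own colour.

How it is judged:
By the outcome, as a careful person would: the job done as asked, in the order asked, and still so for the second after the job is handed in, with the robot touching nothing.
It also fails if it takes over 64 s, if anything falls off the work surface, if the arm or the gripper's body presses on something with over 40 N, if the wrist force passes 120 N, or if a joint passes its speed limit or range.

ROBOT

A 6-joint arm with a two-finger parallel gripper is mounted at the origin on the work surface. World frame = base frame: x ahead of the robot, y to its left, z up, the work surface at z = 0. Lengths are in m, angles in rad, forces in N, time in s.
With the tool pointing down it reaches from about 0.35 to 0.775 m from the base axis. Payload 7.3 kg.
Tool frame: the origin (TCP) lies at the very end of the fingers, on their centre line; the grasp point (between the pads) lies 19 mm behind it (robot.hold_point_z is the distance from the TCP to the grasp point, in m); z points along the fingers, y is the direction in which the jaws open and shut (so a half turn about z gives the same grasp; the last joint's range is limited). The gripper opens to 92 mm and grips with 3 to 60 N. Pads are 19 mm wide; open, the fingers measure 130 mm over their backs; the gripper's body (75 mm by 190 mm) begins 47 mm behind the grasp point.
Start: joints at [1.003, 0.342, 1.524, -0, 1.275, -0.146], TCP at [0.215, 0.479, 0.227] pointing down, gripper open.
Joint ranges: [-2.53, 2.53], [-0.77, 2.02], [0.04, 2.7], [-1, 4.14], [0.28, 2.66], [-3.11, 3.11]. Speed limits (rad/s): [2.57, 2.57, 3.14, 3.14, 3.14, 3.14].

INTERFACE

Orientations are given as [roll, pitch, yaw] about the fixed x, y, z axes, in that order (R = Rz(yaw) Ry(pitch) Rx(roll)).
In Python, from cell import monitor, viewer, robot gives the robot as it stands.
- The arm moves only by the tool move_arm, never from a script. Its argument "deltas" is a list of rows, each an object of numbers: "x", "y", "z": the shift along the tool's x, y, z in m; "wx", "wy", "wz": the turn, a rotation vector about the tool's x, y, z in degrees; "hand": the opening, from 0 (shut) to 1 (fully open). In form: [{"x": .., "y": .., "z": .., "wx": .., "wy": .., "wz": .., "hand": ..}, ...]. A call has 1 to 8 rows; each row is the pose to reach, as a shift and turn from the pose commanded when the call began, along the tool's axes at that moment; what a row does not reach only later rows make up. A row lasts 1/8 s, in which the tool goes at most 62.5 mm and 10.7 degrees, less where a joint would pass 70% of its speed; a pose out of reach is approached as far as the arm can. A call with a gripper value outside its range is refused whole. The fingers move at their own pace and stop on an object; "grip_force" is the grip in N (left out, the last holds). Time passes only in rows, so rows that repeat a pose let the fingers close. It gives the time, the measured TCP pose, the force and the opening at its end, in the units of the state.
- monitor.observe(): the state, without advancing time (a new reading comes with each control period).
- viewer.read_camera(name): name is "scene" or "top"; returns the picture (384x512x3 uint8, red, green, blue); there is no depth.
- viewer.camera_params(name): a dict with "camera_matrix" (3x3 intrinsics, pixels), "k1" (the pictures are not rectified: a ray, as slopes to the right and down, at radius r is drawn at 1 + k1 r^2 times it, then the intrinsics apply), "R" (3x3) and "t" (3): a world point X has camera coordinates R X + t. Camera axes: x right, y down, z forward; pixel columns grow to the right and rows downward; lengths in m; the calibration is good to about 2 mm. A picture is of the moment at which its call begins. camera_params takes no time and is no camera call.
- robot.hand_in(): hands the job in, once; it reports no verdict.
The state is a dict: "time": time; "qpos": joint angles; "qvel": joint speeds; "joint_efforts": joint torques, N m; "tool_pos": TCP position; "tool_rot": TCP orientation; "contact_force": force on the tool from outside, world axes, zero at the start; "torque": the same for the moment, N m; "opening": finger opening in m.
Only numpy, scipy, OpenCV 4.12 (cv2) and the standard library are available. Lean on these libraries where they do the work, as an engineer would, in place of code of your own. Each camera call takes 0.05 s, during which the arm holds its last target. There are 200 camera calls.

## Working session

There is one attempt and no reset: what is moved stays moved. The work goes in short steps, Python scripts to look and compute and a tool call to move; the robot and the scene stay as the last step left them, time stands still between calls to the robot, and variables do not carry over. Pictures are saved under pics/ and viewed, about 8 in all and at most 12, crops included, and the job is handed in when it is done.

Besides the shell and the picture viewer there is one more tool, called after "Emit:" in YAML: its name, and indented under it one key for each argument. move_arm: Moves the arm, as the interface text tells. Its arguments: {"type":"object","properties":{"deltas":{"type":"array","items":{"type":"object","properties":{"x":{"type":"number"},"y":{"type":"number"},"z":{"type":"number"},"wx":{"type":"number"},"wy":{"type":"number"},"wz":{"type":"number"},"hand":{"type":"number"}}}},"grip_force":{"type":"number"}},"required":["deltas"]}

```bash
mkdir -p pics
cat > h.py <<'E'
import numpy as np, cv2
from cell import monitor, viewer, robot
def shot(n,f):
    im=viewer.read_camera(n); cv2.imwrite(f'pics/{f}.png',im[:,:,::-1]); return im
def ray(n,px):
    p=viewer.camera_params(n);K=np.array(p["camera_matrix"]);R=np.array(p["R"]);t=np.array(p["t"])
    u=np.atleast_2d(np.array(px,float))
    d=cv2.undistortPoints(u[:,None],K,np.array([p["k1"],0,0,0,0.])) [:,0]
    d=np.c_[d,np.ones(len(d))]@R
    return -R.T@t,d
def onz(n,px,z):
    c,d=ray(n,px); return c+d*((z-c[2])/d[:,2])[:,None]
def proj(n,X):
    p=viewer.camera_params(n);K=np.array(p["camera_matrix"]);R=np.array(p["R"]);t=np.array(p["t"])
    return cv2.projectPoints(np.atleast_2d(np.array(X,float)),cv2.Rodrigues(R)[0],t,K,np.array([p["k1"],0,0,0,0.]))[0][:,0]
E
python3 - <<'E'
from h import *
a=shot("scene","s0");b=shot("top","t0")
for n in("scene","top"):
    p=viewer.camera_params(n);print(n,-np.array(p["R"]).T@np.array(p["t"]),p["k1"],p["camera_matrix"])
print(monitor.observe())
E
```

```text
scene [0.83214683 0.51618034 0.73871282] -0.03995597233617507 [[365.34771368   0.         261.80375878]
 [  0.         365.34771368 194.09387469]
 [  0.           0.           1.        ]]
top [0.33589178 0.14814934 1.33643193] -0.04690300993178396 [[441.21342351   0.         257.76815676]
 [  0.         441.21342351 190.90001708]
 [  0.           0.           1.        ]]
{'time': 0.1, 'qpos': array([ 1.00300877e+00,  3.42629852e-01,  1.52493048e+00,  1.03333034e-05,
        1.27541530e+00, -1.46009359e-01]), 'qvel': array([ 5.77435972e-04, -2.23347712e-03,  5.07910226e-05, -5.31341756e-04,
        1.32431169e-04,  8.04838722e-04]), 'joint_efforts': array([ 1.37498180e-03, -4.32005167e+01, -2.44695067e+01,  7.17864675e-02,
        5.25536493e-02, -7.09362280e-05]), 'tool_pos': array([0.21470534, 0.47868159, 0.22612337]), 'tool_rot': array([-3.14022583e+00, -2.10986820e-04,  2.71981129e+00]), 'contact_force': array([ 0.33123863,  0.8135974 , -0.91488488]), 'torque': array([0.01346317, 0.0196847 , 0.02166946]), 'opening': 0.0917189925457586}
```

View pics/s0.png

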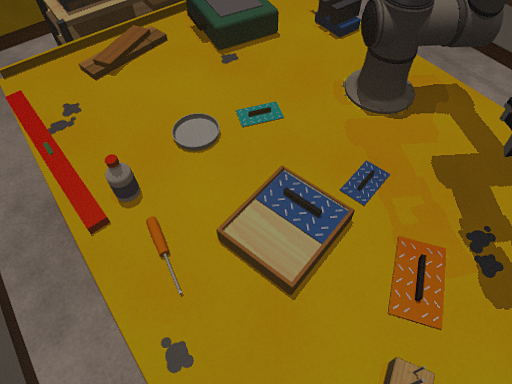

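View pics/t0.png

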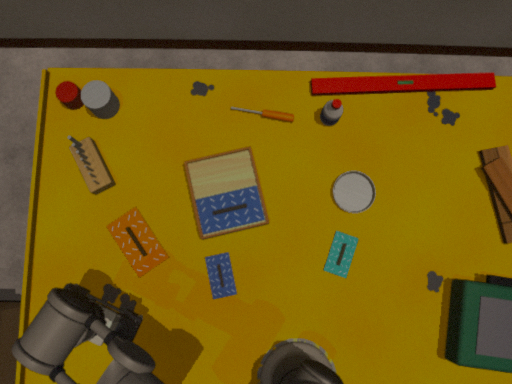

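```bash
cat > m.py <<'E'
from h import *
def comps(m,mn=100):
    n,l,s,c=cv2.connectedComponentsWithStats(m.astype(np.uint8)*255)
    return [(l==i) for i in range(1,n) if s[i,4]>=mn]
def quad(mask):
    c=max(cv2.findContours(mask.astype(np.uint8),0,1)[0],key=cv2.contourArea)
    return cv2.convexHull(c)[:,0].astype(float)
def rect(n,mask,z):
    w=onz(n,quad(mask),z)[:,:2]
    (c,s,a)=cv2.minAreaRect((w*1000).astype(np.float32)); return np.round(c,1),np.round(s,1),round(a,2)
E
python3 - <<'E'
from m import *
for n in("scene","top"):
    im=cv2.cvtColor(cv2.imread(f'pics/{n[0]}0.png'),cv2.COLOR_BGR2HSV);h,s,v=[im[:,:,i].astype(int) for i in range(3)]
    blue=((h>100)&(h<125)&(s>90)&(v>50)).astype(np.uint8)
    blue=cv2.morphologyEx(blue,cv2.MORPH_CLOSE,np.ones((5,5)))
    for c in comps(blue>0,200): 
        ys,xs=np.nonzero(c);print(n,'blue',xs.mean().round(),ys.mean().round(),c.sum(),rect(n,c,.043))
    # box: not-yellow component around box
    x0,y0,x1,y1=((210,155,362,300) if n=="scene" else (175,138,280,246))
    roi=np.zeros(h.shape,bool);roi[y0:y1,x0:x1]=1
    box=roi&~((s>225))
    for c in comps(box,2000): print(n,'box',c.sum(),rect(n,c,.048))
    if n=="scene": 
        roi[:]=0
    # ridge
    roi=np.zeros(h.shape,bool)
    if n=="top": roi[195:225,205:255]=1
    else: roi[180:222,275:330]=1
    for c in comps(roi&(v<50),60): print(n,'ridge',c.sum(),rect(n,c,.063))
    roi=np.zeros(h.shape,bool)
    if n=="top": roi[165:220,325:382]=1
    else: roi[105:160,165:228]=1
    for c in comps(roi&(s<110),500): print(n,'dish',c.sum(),rect(n,c,.02),rect(n,c,.0))
b=cv2.imread('pics/t0.png')[135:305,170:285];a=cv2.imread('pics/s0.png')[155:300,210:395]
cv2.imwrite('pics/crop.png',np.hstack([cv2.resize(a,(450,353)),cv2.resize(b,(239,353))]))
E
```

```text
scene blue 364.0 182.0 1104 (array([325.6, 240.3]), array([119. ,  66.9]), 13.07)
scene blue 302.0 207.0 2772 (array([489.4, 199.3]), array([105.4, 183.5]), 14.04)
scene box 9608 (array([551.2, 217.8]), array([252.2, 213.9]), 14.11)
scene ridge 337 (array([494.1, 203.1]), array([ 20.3, 103. ]), 14.07)
scene dish 1387 (array([ 550.8, -171.3]), array([130.4, 140.7]), 0.97) (array([ 543. , -190.4]), array([134. , 144.6]), 0.97)
top blue 230.0 210.0 2111 (array([488.5, 198.7]), array([101.3, 181.9]), 13.79)
top blue 221.0 275.0 927 (array([297.2, 222.3]), array([118.1,  64.6]), 12.66)
top box 5576 (array([539.7, 212.4]), array([241.6, 208.3]), 13.93)
top ridge 61 (array([486.4, 205. ]), array([ 9. , 85.7]), 13.65)
top dish 1414 (array([ 549.8, -177.4]), array([126.6, 129.8]), 0.48) (array([ 553. , -182.4]), array([128.5, 131.8]), 0.48)
```

View pics/crop.png

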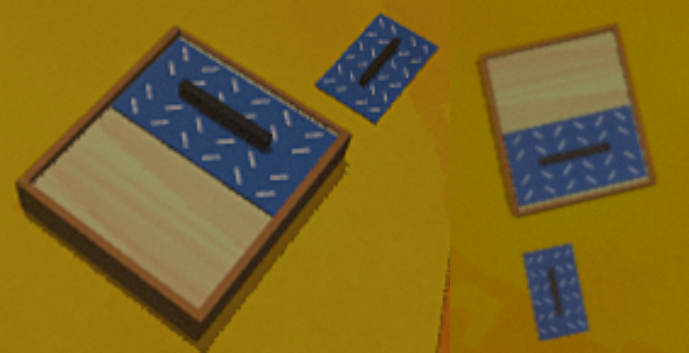

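Candidates in the top view: the blue plate on the box (230,210), a smaller blue one on the table (221,275), orange (137,242) and turquoise (341,254). The cover is the larger blue one: its measured 105 x 183 mm fits, it lies on the box, and the crop confirms it. Cover centre is about (0.490, 0.200) and yaw 14°. Box centre is about (0.540, 0.212). The dish is at about (0.550, -0.175).

Emit:
move_arm:
  deltas:
    - {"x": -0.05,"y": -0.02,"z": 0.01,"wz": 7,"hand": 0.45}
    - {"x": -0.1,"y": -0.04,"z": 0.025,"wz": 14,"hand": 0.45}
    - {"x": -0.155,"y": -0.06,"z": 0.04,"wz": 22,"hand": 0.45}
    - {"x": -0.21,"y": -0.081,"z": 0.06,"wz": 30,"hand": 0.45}
    - {"x": -0.265,"y": -0.102,"z": 0.08,"wz": 38,"hand": 0.45}
    - {"x": -0.32,"y": -0.124,"z": 0.095,"wz": 46,"hand": 0.45}
    - {"x": -0.366,"y": -0.1416,"z": 0.107,"wz": 51.8,"hand": 0.45}
    - {"x": -0.366,"y": -0.1416,"z": 0.107,"wz": 51.8,"hand": 0.45}

```text
schema error: expected keys x, y, z, wx, wy, wz, hand
```

Emit:
move_arm:
  deltas:
    - {"x": -0.05,"y": -0.02,"z": 0.01,"wx": 0,"wy": 0,"wz": 7,"hand": 0.45}
    - {"x": -0.1,"y": -0.04,"z": 0.025,"wx": 0,"wy": 0,"wz": 14,"hand": 0.45}
    - {"x": -0.155,"y": -0.06,"z": 0.04,"wx": 0,"wy": 0,"wz": 22,"hand": 0.45}
    - {"x": -0.21,"y": -0.081,"z": 0.06,"wx": 0,"wy": 0,"wz": 30,"hand": 0.45}
    - {"x": -0.265,"y": -0.102,"z": 0.08,"wx": 0,"wy": 0,"wz": 38,"hand": 0.45}
    - {"x": -0.32,"y": -0.124,"z": 0.095,"wx": 0,"wy": 0,"wz": 46,"hand": 0.45}
    - {"x": -0.366,"y": -0.1416,"z": 0.107,"wx": 0,"wy": 0,"wz": 51.8,"hand": 0.45}
    - {"x": -0.366,"y": -0.1416,"z": 0.107,"wx": 0,"wy": 0,"wz": 51.8,"hand": 0.45}
  grip_force: 10

```text
time: 1.1
tool_pos: [0.4923, 0.1974, 0.1183]
tool_rot: [-3.14, 0.0, 1.811]
contact_force: [-0.7, 0.4, 0.3]
opening: 0.0415
```

Emit:
move_arm:
  deltas:
    - {"x": 0,"y": 0,"z": 0.02,"wx": 0,"wy": 0,"wz": 0,"hand": 0.45}
    - {"x": 0,"y": 0,"z": 0.04,"wx": 0,"wy": 0,"wz": 0,"hand": 0.45}
    - {"x": 0,"y": 0,"z": 0.055,"wx": 0,"wy": 0,"wz": 0,"hand": 0.45}
    - {"x": 0,"y": 0,"z": 0.065,"wx": 0,"wy": 0,"wz": 0,"hand": 0.45}
    - {"x": 0,"y": 0,"z": 0.069,"wx": 0,"wy": 0,"wz": 0,"hand": 0.45}
    - {"x": 0,"y": 0,"z": 0.069,"wx": 0,"wy": 0,"wz": 0,"hand": 0.45}

```text
time: 1.85
tool_pos: [0.491, 0.2001, 0.0508]
tool_rot: [3.141, -0.0, 1.816]
contact_force: [0.7, -0.7, -0.2]
opening: 0.0413
```

Run:
```python
from h import *
a=shot("scene","s1");c=a[120:310,200:400,::-1]
cv2.imwrite('pics/c1.png',cv2.resize(c,None,fx=3,fy=3))
print({k:np.round(v,4) for k,v in monitor.observe().items() if k in('tool_pos','contact_force','tool_rot')})
```

```text
{'tool_pos': array([0.4911, 0.2001, 0.0511]), 'tool_rot': array([ 3.1408e+00, -1.0000e-04,  1.8158e+00]), 'contact_force': array([ 0.5409, -0.2506,  0.2484])}
```

View pics/c1.png

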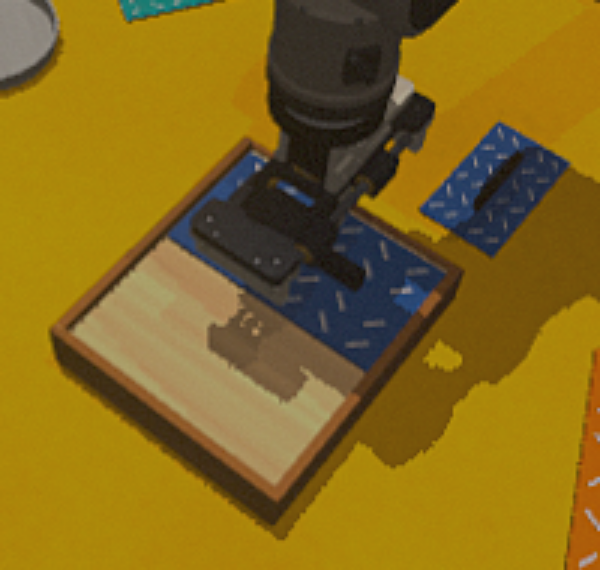

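The fingers straddle the ridge. I'll go 2 mm lower, close, and slide the cover.

Emit:
move_arm:
  deltas:
    - {"x": 0,"y": 0,"z": 0.002,"wx": 0,"wy": 0,"wz": 0,"hand": 0.45}
    - {"x": 0,"y": 0,"z": 0.002,"wx": 0,"wy": 0,"wz": 0,"hand": 0.05}
    - {"x": 0,"y": 0,"z": 0.002,"wx": 0,"wy": 0,"wz": 0,"hand": 0.05}
    - {"x": 0,"y": 0,"z": 0.002,"wx": 0,"wy": 0,"wz": 0,"hand": 0.05}
    - {"x": 0,"y": 0.004,"z": 0.002,"wx": 0,"wy": 0,"wz": 0,"hand": 0.05}
    - {"x": 0,"y": 0.012,"z": 0.002,"wx": 0,"wy": 0,"wz": 0,"hand": 0.05}
    - {"x": 0,"y": 0.022,"z": 0.002,"wx": 0,"wy": 0,"wz": 0,"hand": 0.05}
    - {"x": 0,"y": 0.032,"z": 0.002,"wx": 0,"wy": 0,"wz": 0,"hand": 0.05}
  grip_force: 10

```text
time: 2.9
tool_pos: [0.5227, 0.2079, 0.0487]
tool_rot: [3.142, -0.0, 1.816]
contact_force: [-1.8, -1.4, 1.9]
opening: 0.0098
```

Emit:
move_arm:
  deltas:
    - {"x": 0,"y": 0.01,"z": 0,"wx": 0,"wy": 0,"wz": 0,"hand": 0.05}
    - {"x": 0,"y": 0.02,"z": 0,"wx": 0,"wy": 0,"wz": 0,"hand": 0.05}
    - {"x": 0,"y": 0.03,"z": 0,"wx": 0,"wy": 0,"wz": 0,"hand": 0.05}
    - {"x": 0,"y": 0.04,"z": 0,"wx": 0,"wy": 0,"wz": 0,"hand": 0.05}
    - {"x": 0,"y": 0.05,"z": 0,"wx": 0,"wy": 0,"wz": 0,"hand": 0.05}
    - {"x": 0,"y": 0.06,"z": 0,"wx": 0,"wy": 0,"wz": 0,"hand": 0.05}
    - {"x": 0,"y": 0.067,"z": 0,"wx": 0,"wy": 0,"wz": 0,"hand": 0.05}
    - {"x": 0,"y": 0.072,"z": 0,"wx": 0,"wy": 0,"wz": 0,"hand": 0.05}

```text
time: 3.9
tool_pos: [0.5921, 0.2253, 0.0487]
tool_rot: [-3.141, -0.0, 1.816]
contact_force: [-2.4, -0.5, 0.9]
opening: 0.0099
```

Emit:
move_arm:
  deltas:
    - {"x": 0,"y": 0.002,"z": 0,"wx": 0,"wy": 0,"wz": 0,"hand": 0.05}
    - {"x": 0,"y": 0.004,"z": 0,"wx": 0,"wy": 0,"wz": 0,"hand": 0.05}
    - {"x": 0,"y": 0.005,"z": 0,"wx": 0,"wy": 0,"wz": 0,"hand": 0.05}
    - {"x": 0,"y": 0.006,"z": 0,"wx": 0,"wy": 0,"wz": 0,"hand": 0.05}

```text
time: 4.4
tool_pos: [0.5976, 0.2266, 0.0487]
tool_rot: [-3.142, -0.0, 1.816]
contact_force: [-1.3, -0.8, 1.3]
opening: 0.01
```

Emit:
move_arm:
  deltas:
    - {"x": 0,"y": 0.001,"z": 0,"wx": 0,"wy": 0,"wz": 0,"hand": 0.05}
    - {"x": 0,"y": 0.002,"z": 0,"wx": 0,"wy": 0,"wz": 0,"hand": 0.05}
    - {"x": 0,"y": 0.002,"z": 0,"wx": 0,"wy": 0,"wz": 0,"hand": 0.05}

```text
time: 4.78
tool_pos: [0.5982, 0.2269, 0.0487]
tool_rot: [-3.138, -0.0, 1.816]
contact_force: [-7.0, -1.5, 4.1]
opening: 0.0097
```

Contact with the far stop (7 N). I'll release, rise, and move aside to look.

Emit:
move_arm:
  deltas:
    - {"x": 0,"y": 0,"z": 0,"wx": 0,"wy": 0,"wz": 0,"hand": 0.25}
    - {"x": 0,"y": 0,"z": 0,"wx": 0,"wy": 0,"wz": 0,"hand": 0.25}
    - {"x": 0,"y": 0,"z": -0.015,"wx": 0,"wy": 0,"wz": 0,"hand": 0.25}
    - {"x": 0,"y": 0,"z": -0.05,"wx": 0,"wy": 0,"wz": 0,"hand": 0.3}
    - {"x": -0.05,"y": -0.03,"z": -0.08,"wx": 0,"wy": 0,"wz": 0,"hand": 0.45}
    - {"x": -0.1,"y": -0.06,"z": -0.1,"wx": 0,"wy": 0,"wz": 0,"hand": 0.45}
    - {"x": -0.15,"y": -0.09,"z": -0.1,"wx": 0,"wy": 0,"wz": 0,"hand": 0.45}
    - {"x": -0.19,"y": -0.1,"z": -0.1,"wx": 0,"wy": 0,"wz": 0,"hand": 0.45}

```text
time: 5.78
tool_pos: [0.5481, 0.0165, 0.1507]
tool_rot: [3.139, 0.001, 1.815]
contact_force: [0.1, -0.1, 0.2]
opening: 0.0408
```

Run:
```python
from h import *
a=shot("scene","s2")[:,:,::-1];b=shot("top","t2")[:,:,::-1]
print(monitor.observe()['tool_pos'],monitor.observe()['opening'])
cv2.imwrite('pics/c2.png',np.hstack([cv2.resize(a[160:300,212:362],(430,401)),cv2.resize(b[140:245,175:280],(369,401))]))
```

```text
[0.54910908 0.01474102 0.15030671] 0.04130903924655643
```

View pics/c2.png

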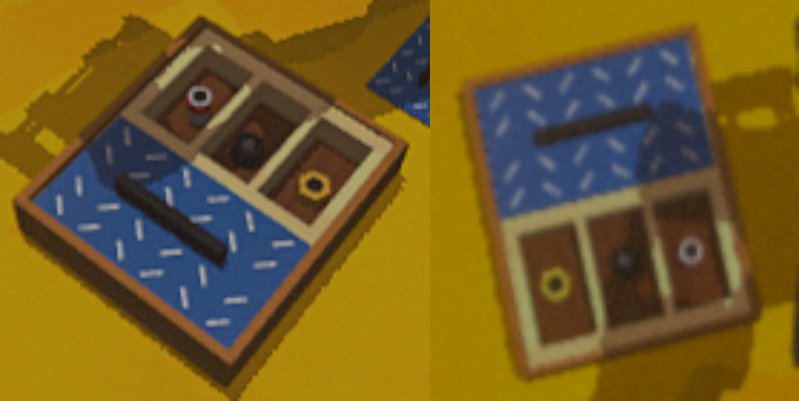

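The socket (silver ring top, red band) stands in pocket0, at scene ~(282,193) and top ~(249,205). The foot is in pocket1 and the nut in pocket2. The cover lies flat against the far stop.

Run:
```python
from m import *
cen={}
for n,(cx,cy) in dict(scene=(282,193),top=(249,205)).items():
    f=cv2.cvtColor(cv2.imread(f'pics/{n[0]}2.png'),cv2.COLOR_BGR2HSV)
    y0,x0=cy-10,cx-10;r=f[y0:y0+20,x0:x0+20].astype(int)
    m=(r[:,:,1]<70)&(r[:,:,2]>85)
    for c in comps(m,8):
        (x,y),rad=cv2.minEnclosingCircle(np.argwhere(c)[:,::-1].astype(np.float32))
        w=onz(n,[(x0+x,y0+y)],.034)[0];print(n,c.sum(),x0+x,y0+y,rad,w.round(4))
        if n not in cen: cen[n]=(x0+x,y0+y)
a=np.radians(14);R=np.array([[np.cos(a),-np.sin(a)],[np.sin(a),np.cos(a)]])
b=np.array([.5395,.2123])
print("pocket0",b+R@[-.053,-.058])
for n in("scene","top"):
  w=onz(n,[cen[n]],.034)[0];print("in box",R.T@(w[:2]-b))
d=lambda w:R.T@(np.array(w)-b)
# dish recheck in top & scene
im=cv2.cvtColor(cv2.imread('pics/s0.png'),cv2.COLOR_BGR2HSV)
# two-ray triangulation of socket top
c1,d1=ray("scene",cen["scene"]);c2,d2=ray("top",cen["top"]);d1,d2=d1[0],d2[0]
s=np.linalg.lstsq(np.c_[d1,-d2],c2-c1,rcond=None)[0];print("tri",c1+d1*s[0],c2+d2*s[1])
o=monitor.observe();print(o['tool_pos'],o['tool_rot'])
```

```text
scene 38 281.5 193.0 4.031229019165039 [0.5011 0.1422 0.034 ]
top 26 248.79629611968994 205.27777767181396 3.2842013835906982 [0.5022 0.1427 0.034 ]
pocket0 [0.5021058  0.14320099]
in box [-0.05420923 -0.05870643]
in box [-0.05306395 -0.05848531]
tri [0.50176172 0.14296667 0.03540143] [0.50197858 0.14272059 0.03543014]
[0.54910908 0.01474102 0.15030671] [3.13927696e+00 1.87784694e-03 1.81137358e+00]
```

Emit:
move_arm:
  deltas:
    - {"x": 0.04,"y": -0.005,"z": 0,"wx": 0,"wy": 0,"wz": 0,"hand": 0.45}
    - {"x": 0.085,"y": -0.01,"z": 0.01,"wx": 0,"wy": 0,"wz": 0,"hand": 0.45}
    - {"x": 0.12,"y": -0.015,"z": 0.03,"wx": 0,"wy": 0,"wz": 0,"hand": 0.45}
    - {"x": 0.134,"y": -0.015,"z": 0.05,"wx": 0,"wy": 0,"wz": 0,"hand": 0.45}
    - {"x": 0.134,"y": -0.015,"z": 0.05,"wx": 0,"wy": 0,"wz": 0,"hand": 0.45}
    - {"x": 0.134,"y": -0.015,"z": 0.05,"wx": 0,"wy": 0,"wz": 0,"hand": 0.45}
    - {"x": 0.134,"y": -0.015,"z": 0.05,"wx": 0,"wy": 0,"wz": 0,"hand": 0.45}

```text
time: 6.75
tool_pos: [0.5025, 0.1444, 0.0997]
tool_rot: [3.14, 0.0, 1.815]
contact_force: [-0.2, 0.2, -0.3]
opening: 0.0413
```

Emit:
move_arm:
  deltas:
    - {"x": -0.0014,"y": -0.001,"z": 0.02,"wx": 0,"wy": 0,"wz": 0,"hand": 0.45}
    - {"x": -0.0014,"y": -0.001,"z": 0.04,"wx": 0,"wy": 0,"wz": 0,"hand": 0.45}
    - {"x": -0.0014,"y": -0.001,"z": 0.055,"wx": 0,"wy": 0,"wz": 0,"hand": 0.45}
    - {"x": -0.0014,"y": -0.001,"z": 0.068,"wx": 0,"wy": 0,"wz": 0,"hand": 0.45}
    - {"x": -0.0014,"y": -0.001,"z": 0.078,"wx": 0,"wy": 0,"wz": 0,"hand": 0.45}
    - {"x": -0.0014,"y": -0.001,"z": 0.085,"wx": 0,"wy": 0,"wz": 0,"hand": 0.45}
    - {"x": -0.0014,"y": -0.001,"z": 0.0885,"wx": 0,"wy": 0,"wz": 0,"hand": 0.45}
    - {"x": -0.0014,"y": -0.001,"z": 0.0885,"wx": 0,"wy": 0,"wz": 0,"hand": 0.45}

```text
time: 7.75
tool_pos: [0.501, 0.1434, 0.0102]
tool_rot: [3.142, -0.0, 1.816]
contact_force: [0.3, 0.7, 0.3]
opening: 0.0415
```

Emit:
move_arm:
  deltas:
    - {"x": 0,"y": 0,"z": 0,"wx": 0,"wy": 0,"wz": 0,"hand": 0.1}
    - {"x": 0,"y": 0,"z": 0,"wx": 0,"wy": 0,"wz": 0,"hand": 0.1}
    - {"x": 0,"y": 0,"z": 0,"wx": 0,"wy": 0,"wz": 0,"hand": 0.1}
    - {"x": 0,"y": 0,"z": 0,"wx": 0,"wy": 0,"wz": 0,"hand": 0.1}
  grip_force: 20

```text
time: 8.25
tool_pos: [0.5012, 0.1434, 0.0105]
tool_rot: [3.141, 0.0, 1.816]
contact_force: [0.6, 0.0, 2.9]
opening: 0.0187
```

Emit:
move_arm:
  deltas:
    - {"x": 0,"y": 0,"z": -0.01,"wx": 0,"wy": 0,"wz": 0,"hand": 0.1}
    - {"x": 0,"y": 0,"z": -0.03,"wx": 0,"wy": 0,"wz": 0,"hand": 0.1}
    - {"x": 0,"y": 0,"z": -0.06,"wx": 0,"wy": 0,"wz": 0,"hand": 0.1}
    - {"x": 0,"y": 0,"z": -0.09,"wx": 0,"wy": 0,"wz": 0,"hand": 0.1}
    - {"x": -0.01,"y": 0,"z": -0.1,"wx": 0,"wy": 0,"wz": 0,"hand": 0.1}
    - {"x": -0.04,"y": -0.004,"z": -0.1,"wx": 0,"wy": 0,"wz": 0,"hand": 0.1}
    - {"x": -0.08,"y": -0.008,"z": -0.1,"wx": 0,"wy": 0,"wz": 0,"hand": 0.1}
    - {"x": -0.12,"y": -0.012,"z": -0.1,"wx": 0,"wy": 0,"wz": 0,"hand": 0.1}

```text
time: 9.25
tool_pos: [0.518, 0.0224, 0.1096]
tool_rot: [-3.141, -0.0, 1.816]
contact_force: [0.8, -0.4, -0.5]
opening: 0.0187
```

Emit:
move_arm:
  deltas:
    - {"x": -0.04,"y": -0.004,"z": 0,"wx": 0,"wy": 0,"wz": 0,"hand": 0.1}
    - {"x": -0.08,"y": -0.008,"z": 0,"wx": 0,"wy": 0,"wz": 0,"hand": 0.1}
    - {"x": -0.12,"y": -0.012,"z": 0,"wx": 0,"wy": 0,"wz": 0,"hand": 0.1}
    - {"x": -0.16,"y": -0.015,"z": 0,"wx": 0,"wy": 0,"wz": 0,"hand": 0.1}
    - {"x": -0.19,"y": -0.017,"z": 0,"wx": 0,"wy": 0,"wz": 0,"hand": 0.1}
    - {"x": -0.202,"y": -0.018,"z": 0,"wx": 0,"wy": 0,"wz": 0,"hand": 0.1}
    - {"x": -0.202,"y": -0.018,"z": 0,"wx": 0,"wy": 0,"wz": 0,"hand": 0.1}
    - {"x": -0.202,"y": -0.018,"z": 0,"wx": 0,"wy": 0,"wz": 0,"hand": 0.1}

```text
time: 10.25
tool_pos: [0.5495, -0.1752, 0.11]
tool_rot: [-3.141, -0.001, 1.817]
contact_force: [0.2, 0.4, -1.9]
opening: 0.0185
```

Run:
```python
from h import *
a=shot("scene","s3")[:,:,::-1]
o=monitor.observe();print(o['tool_pos'],o['opening'])
print(proj("scene",o['tool_pos']),proj("scene",[.55,-.176,.005]))
cv2.imwrite('pics/c3.png',cv2.resize(a[60:290,130:360],None,fx=2.6,fy=2.6))
```

```text
[ 0.54964501 -0.17511191  0.11009427] 0.018412929424027148
[[190.59230707 104.05544994]] [[196.44771526 133.05144959]]
```

View pics/c3.png

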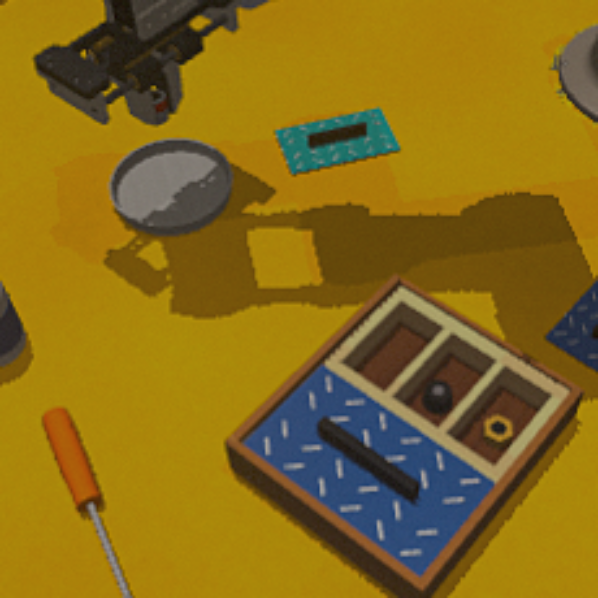

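The socket is held, pocket0 is empty, and the TCP is over the dish middle. Lowering now: touchdown is expected at TCP z ≈ 0.0095.

Emit:
move_arm:
  deltas:
    - {"x": 0,"y": 0,"z": 0.02,"wx": 0,"wy": 0,"wz": 0,"hand": 0.1}
    - {"x": 0,"y": 0,"z": 0.045,"wx": 0,"wy": 0,"wz": 0,"hand": 0.1}
    - {"x": 0,"y": 0,"z": 0.065,"wx": 0,"wy": 0,"wz": 0,"hand": 0.1}
    - {"x": 0,"y": 0,"z": 0.08,"wx": 0,"wy": 0,"wz": 0,"hand": 0.1}
    - {"x": 0,"y": 0,"z": 0.09,"wx": 0,"wy": 0,"wz": 0,"hand": 0.1}
    - {"x": 0,"y": 0,"z": 0.095,"wx": 0,"wy": 0,"wz": 0,"hand": 0.1}
    - {"x": 0,"y": 0,"z": 0.097,"wx": 0,"wy": 0,"wz": 0,"hand": 0.1}
    - {"x": 0,"y": 0,"z": 0.097,"wx": 0,"wy": 0,"wz": 0,"hand": 0.1}

```text
time: 11.3
tool_pos: [0.5501, -0.1764, 0.0135]
tool_rot: [3.141, 0.0, 1.816]
contact_force: [-1.1, 0.3, 0.4]
opening: 0.0184
```

Emit:
move_arm:
  deltas:
    - {"x": 0,"y": 0,"z": 0.001,"wx": 0,"wy": 0,"wz": 0,"hand": 0.1}
    - {"x": 0,"y": 0,"z": 0.002,"wx": 0,"wy": 0,"wz": 0,"hand": 0.1}
    - {"x": 0,"y": 0,"z": 0.002,"wx": 0,"wy": 0,"wz": 0,"hand": 0.1}

```text
time: 11.68
tool_pos: [0.5499, -0.1763, 0.0112]
tool_rot: [3.142, -0.0, 1.816]
contact_force: [0.3, -0.1, -0.5]
opening: 0.0185
```

Emit:
move_arm:
  deltas:
    - {"x": 0,"y": 0,"z": 0.0005,"wx": 0,"wy": 0,"wz": 0,"hand": 0.1}
    - {"x": 0,"y": 0,"z": 0.001,"wx": 0,"wy": 0,"wz": 0,"hand": 0.1}
    - {"x": 0,"y": 0,"z": 0.0015,"wx": 0,"wy": 0,"wz": 0,"hand": 0.1}
    - {"x": 0,"y": 0,"z": 0.0015,"wx": 0,"wy": 0,"wz": 0,"hand": 0.1}

```text
time: 12.18
tool_pos: [0.5499, -0.1763, 0.0096]
tool_rot: [3.142, -0.0, 1.816]
contact_force: [0.4, -0.5, -0.9]
opening: 0.0184
```

Emit:
move_arm:
  deltas:
    - {"x": 0,"y": 0,"z": 0.0005,"wx": 0,"wy": 0,"wz": 0,"hand": 0.1}
    - {"x": 0,"y": 0,"z": 0.001,"wx": 0,"wy": 0,"wz": 0,"hand": 0.1}
    - {"x": 0,"y": 0,"z": 0.001,"wx": 0,"wy": 0,"wz": 0,"hand": 0.1}

```text
time: 12.55
tool_pos: [0.55, -0.1764, 0.0095]
tool_rot: [3.141, 0.0, 1.816]
contact_force: [-2.4, 0.0, 5.7]
opening: 0.0185
```

Touchdown (about 6 N). Opening slowly, then rising.

Emit:
move_arm:
  deltas:
    - {"x": 0,"y": 0,"z": 0,"wx": 0,"wy": 0,"wz": 0,"hand": 0.25}
    - {"x": 0,"y": 0,"z": 0,"wx": 0,"wy": 0,"wz": 0,"hand": 0.35}
    - {"x": 0,"y": 0,"z": 0,"wx": 0,"wy": 0,"wz": 0,"hand": 0.42}
    - {"x": 0,"y": 0,"z": 0,"wx": 0,"wy": 0,"wz": 0,"hand": 0.42}
    - {"x": 0,"y": 0,"z": -0.01,"wx": 0,"wy": 0,"wz": 0,"hand": 0.42}
    - {"x": 0,"y": 0,"z": -0.03,"wx": 0,"wy": 0,"wz": 0,"hand": 0.42}
    - {"x": 0,"y": 0,"z": -0.07,"wx": 0,"wy": 0,"wz": 0,"hand": 0.42}
    - {"x": 0,"y": 0,"z": -0.12,"wx": 0,"wy": 0,"wz": 0,"hand": 0.42}

```text
time: 13.55
tool_pos: [0.5493, -0.1761, 0.1298]
tool_rot: [-3.14, -0.001, 1.816]
contact_force: [-0.1, 0.7, 0.1]
opening: 0.0381
```

Emit:
move_arm:
  deltas:
    - {"x": 0,"y": -0.04,"z": -0.02,"wx": 0,"wy": 0,"wz": 0,"hand": 0.42}
    - {"x": 0,"y": -0.08,"z": -0.04,"wx": 0,"wy": 0,"wz": 0,"hand": 0.42}
    - {"x": 0,"y": -0.11,"z": -0.06,"wx": 0,"wy": 0,"wz": 0,"hand": 0.42}
    - {"x": 0,"y": -0.12,"z": -0.06,"wx": 0,"wy": 0,"wz": 0,"hand": 0.42}
    - {"x": 0,"y": -0.12,"z": -0.06,"wx": 0,"wy": 0,"wz": 0,"hand": 0.42}

```text
time: 14.18
tool_pos: [0.4334, -0.2055, 0.1887]
tool_rot: [3.141, 0.0, 1.815]
contact_force: [0.0, 0.8, -0.4]
opening: 0.0384
```

Run:
```python
from h import *
a=shot("scene","s4")[:,:,::-1];b=shot("top","t4")[:,:,::-1]
o=monitor.observe();print(o['time'],o['tool_pos'],o['contact_force'])
print(proj("scene",[[.55,-.176,.033],[.55,-.176,.005]]))
cv2.imwrite('pics/c4.png',np.hstack([cv2.resize(a[90:300,155:365],(400,400)),cv2.resize(a[100:160,165:225],(400,400))]))
```

```text
14.275 [ 0.43395046 -0.20521883  0.18809318] [-0.04511882  0.82183369  0.48683846]
[[194.90790417 125.77193699]
 [196.44771526 133.05144959]]
```

View pics/c4.png

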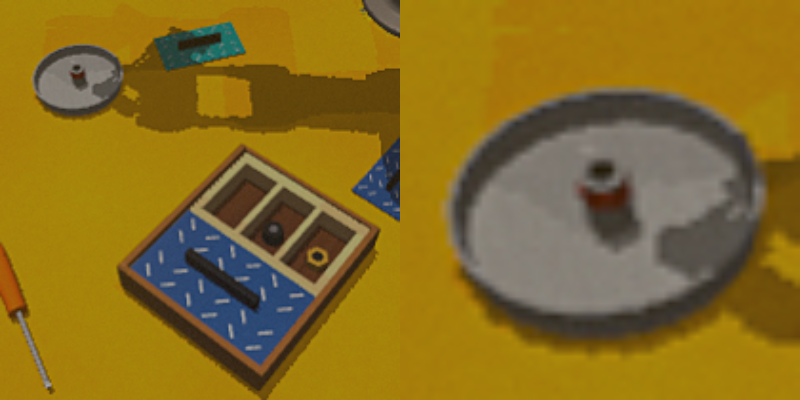

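The socket stands upright with its hole up at scene ~(195,127), well inside the dish. The cover is fully open, and the foot and nut are in their pockets. Handing in.

```bash
python3 -c "
from cell import robot
print(robot.hand_in())"
```

```text
the job is handed in; nothing more can be done
None
```

The job is done and handed in at about 14 s, against the 64 s limit. The steel socket with the red band now stands upright near the middle of the dish, and the gripper has let go.

- **Cover:** I gripped the blue cover by its ridge and slid it about 110 mm along the rails, until it met the far stop at 7 N. It was not lifted, and it stays open.
- **Socket:** It was in pocket0, on the dish side. I lifted it out, lowered it until it touched the dish floor at about 6 N, then opened the fingers and moved clear.

**Last checks:** The final picture shows the rubber foot and brass nut in their pockets and the cover flat against the far stop. The orange screwdriver handle and turquoise plate that are in view show no sign of having moved. I did not re-measure the dish, the glue bottle or the other things after the move. The contact forces I read stayed below about 8 N.

Two measurements disagreed slightly:
- The grip opening on the socket read 18.5 mm against its stated 20 mm diameter.
- The two cameras differed by about 6 mm on the dish centre, which is well within the margin inside the dish.

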